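Rebuild the shaft stack of the bench mixer drive

TASK

Make the bench mixer drive safe by turning its speed knob fully anticlockwise to the off stop, then rebuild the stack on its upright shaft in this order: the bearing down on the shoulder, then the tall spacer tube, then the thin washer, and last the retainer cap (bore down, grip up) over the shaft's end, each seated flat on the one below. Let go of everything, leave the knob off, and do not disturb the jar or the beaker.

Things in the scene. Friction and masses are not known exactly. Their poses are not given: they have to be found in the camera images.
- drive: Fixed mixer drive: a low white box, 120 (x) by 250 (y) mm, its flat deck 50 mm above the bench. Origin: centre of its underside. The shaft stands at y = +62 mm, the knob at y = -62 mm in its frame. It does not move when pushed.
- seat (a point): Centre of the top face of the shoulder (40 mm diameter, 8 mm high, so 58 mm above the bench) at the foot of the upright steel shaft; z up, axes as the drive's. The shaft is 24 mm in diameter and rises 66 mm above this point; its top 5 mm taper to 16 mm.
- speed_knob_grip (a point): Point on the black speed knob's vertical axis at the height to grip, 37 mm above the deck. The knob is a 60 mm disc carrying an upright bar grip 57 mm long, 14 mm wide, 32 mm high, whose top is 7 mm above this point. The x axis of this point runs along the bar and turns with it; the white mark is at the bar's -x end.
- speed_knob (a joint): Knob angle in rad: 0 at the anticlockwise stop (off; the bar then lies along the drive's x axis), growing clockwise seen from above to the other stop at 4.4; starts between 0.6 and 1.3. It turns stiffly (about 0.06 N m) and stays where left. Off counts within 0.12 rad of the stop.
- bearing: Ball bearing, lying flat: a steel ring 64 mm outside diameter, 18 mm high, bore 30 mm, with a dark seal band on its face. Origin: centre of its underside, z up along the bore. About 0.16 kg.
- spacer: Spacer: a plain aluminium tube standing upright, the tallest of the three rings, 60 mm outside diameter, 26 mm high, bore 30 mm. Origin: centre of its underside, z up. About 0.14 kg.
- washer: Thick flat washer, plain steel, the thinnest ring: 60 mm outside diameter, 12 mm high, bore 30 mm. Origin: centre of its underside, z up. About 0.12 kg.
- cap: Retainer cap: a dark disc 64 mm in diameter and 22 mm high with a 30 mm blind bore, 18 mm deep, in its underside, carrying on top a grey round grip 36 mm in diameter and 32 mm high (54 mm overall). Origin: centre of its underside, z up. It stands bore down. About 0.15 kg.
- jar: Bystander: closed white plastic jar, 68 mm diameter, 100 mm high, loose. Origin: centre of its underside.
- beaker: Bystander: empty glass beaker, 72 mm diameter, 90 mm high, loose. Origin: centre of its underside.
There are look-alikes about, which are no part of the job. What is shaped like the washer but green or red is not meant.

How it is judged:
By the outcome, as a careful person would: the job done as asked, in the order asked, and still so for the second after the job is handed in, with the robot touching nothing.
It also fails if it takes over 72 s, if anything falls off the work surface, if the arm or the gripper's body presses on something with over 40 N, if the wrist force passes 120 N, or if a joint passes its speed limit or range.

ROBOT

A 6-joint arm with a two-finger parallel gripper is mounted at the origin on the work surface. World frame = base frame: x ahead of the robot, y to its left, z up, the work surface at z = 0. Lengths are in m, angles in rad, forces in N, time in s.
With the tool pointing down it reaches from about 0.25 to 0.775 m from the base axis. Payload 8.9 kg.
Tool frame: the origin (TCP) lies where the fingers leave the gripper's body, on its centre line; the fingertips stand 73 mm ahead of it and the grasp point (between the pads) lies 54 mm ahead of it; z points along the fingers, y is the line along which they close (so a half turn about z gives the same grasp; the last joint's range is limited). The gripper opens to 85 mm and grips with 20 to 120 N. Pads are 22 mm wide; open, the fingers measure 114 mm over their backs; the gripper's body (76 mm by 85 mm) begins 54 mm behind the grasp point. The pads swing forward as they close: fully open they stand 13 mm farther back than shut.
Start: joints at [1, 0.291, -0.153, 1.127, 0, 1.431], TCP at [0.22, 0.477, 0.304] pointing down, gripper open.
Joint ranges: [-2.52, 2.52], [-0.91, 1.74], [-1.3, 1.37], [-1.96, 2.02], [-1.52, 1.47], [-3.14, 3.14]. Speed limits (rad/s): [2.22, 2.22, 2.79, 3.14, 3.14, 3.14].

INTERFACE

Orientations are given as a unit quaternion [x, y, z, w].
In Python, from plant import robot gives the robot as it stands. Calls block until the motion is done:
- robot.move_ptp(position, orientation): joint-space move of the TCP to a pose.
- robot.move_l(position, ori=None, velocity=0.15): straight line of the TCP; ori=None keeps the orientation; velocity is the mean speed in m/s.
- robot.goto_joints(angles): joint-space move.
- robot.command_gripper(opening): finger opening in m; the grip force is fixed at half the most; returns when the fingers have stopped.
- robot.hold(seconds).
- robot.solve_ik(position, orientation): joint angles nearest the present ones, or None.
- robot.sense(): the state.
- robot.grab_frame(name): name is "side" or "top" or "wrist"; returns the picture (480x640x3 uint8, red, green, blue); there is no depth.
- robot.get_calibration(name): a dict with "fx", "fy", "cx", "cy" (pixels), "R" (3x3) and "t" (3): a world point X has camera coordinates R X + t. Camera axes: x right, y down, z forward; pixel columns grow to the right and rows downward; lengths in m; the calibration is good to about 2 mm. A picture is of the moment at which its call begins: read the wrist's pose just before it. get_calibration takes no time and is no camera call; for the wrist camera it gives the pose at the moment of the call.
A pose or a line that the arm cannot do raises robot.MotionError and nothing moves.
- robot.close_job(): hands the job in; it is judged then, once.
The state is a dict: "t": time; "joint_positions": joint angles; "qd": joint speeds; "tau": joint torques, N m; "tcp_pos": TCP position; "tcp_rot": TCP orientation; "force": force on the tool from outside, world axes, zero at the start; "ft_torque": the same for the moment, N m; "width": finger opening in m; "grip_force": force on a finger pad.
Only numpy, scipy, OpenCV 4.12 (cv2) and the standard library are available. Lean on these libraries where they do the work, as an engineer would, in place of code of your own. Each camera call takes 0.05 s, during which the arm holds its last target. There are 200 camera calls.

## Working session

There is one attempt and no reset: what is moved stays moved. The work goes in short steps, each a Python script; the robot and the scene stay as the last script left them, time stands still between calls to the robot, and variables do not carry over. Pictures are saved under pics/ and viewed, at most 10 in all, crops included, and the job is handed in when it is done.

```bash
ls; mkdir -p pics; python3 - <<'E'
from plant import robot
import cv2,json
for n in("top","side"):
    im=robot.grab_frame(n); cv2.imwrite(f"pics/{n}0.png",im[:,:,::-1])
    c=robot.get_calibration(n); print(n,c)
print(robot.get_calibration("wrist"))
print(robot.sense())
E
```

```text
pics
top {'fx': 578.736154886378, 'fy': 578.736154886378, 'cx': 322.9362876479406, 'cy': 240.78046987906478, 'R': array([[-0.02831106, -0.99944243, -0.01770085],
       [-0.9858708 ,  0.03084258, -0.16464359],
       [ 0.16509773,  0.01278951, -0.98619429]]), 't': array([0.01680439, 0.50506142, 1.22013061])}
side {'fx': 552.5164343224425, 'fy': 552.5164343224425, 'cx': 320.92178966210236, 'cy': 242.50341439244588, 'R': array([[ 0.78706111, -0.61671569, -0.01402049],
       [-0.40797942, -0.50335238, -0.7617015 ],
       [ 0.46269602,  0.60522569, -0.64777639]]), 't': array([-0.39723722,  0.25320246,  0.84035846])}
{'fx': 424.08725472894207, 'fy': 424.08725472894207, 'cx': 321.05645584826544, 'cy': 236.1123592033565, 'R': array([[ 0.41710579,  0.90885738, -0.0010129 ],
       [ 0.866344  , -0.39725758,  0.30271188],
       [ 0.27471954, -0.1271404 , -0.95308158]]), 't': array([-0.52388342, -0.04009684,  0.38065859])}
{'t': 0.1, 'joint_positions': array([ 9.99741354e-01,  2.91222270e-01, -1.54075418e-01,  1.12670819e+00,
        2.33286807e-06,  1.43149870e+00]), 'qd': array([-0.00036881, -0.00149846,  0.00101537, -0.0012248 ,  0.00063024,
        0.00057937]), 'tau': array([ 9.44522944e-04, -5.37975883e+01,  3.31920683e+01,  9.25673725e-03,
       -2.35987873e-04,  3.98616862e-05]), 'tcp_pos': array([0.21951361, 0.476549  , 0.30338139]), 'tcp_rot': array([ 2.14205748e-01,  9.76788376e-01, -5.66625405e-04, -2.11408661e-04]), 'force': array([-0.58594121, -0.5160366 , -0.21819606]), 'ft_torque': array([ 0.03450402, -0.00973819, -0.00733845]), 'grip_force': 0.0, 'width': 0.08487701240806912}
```

View pics/top0.png

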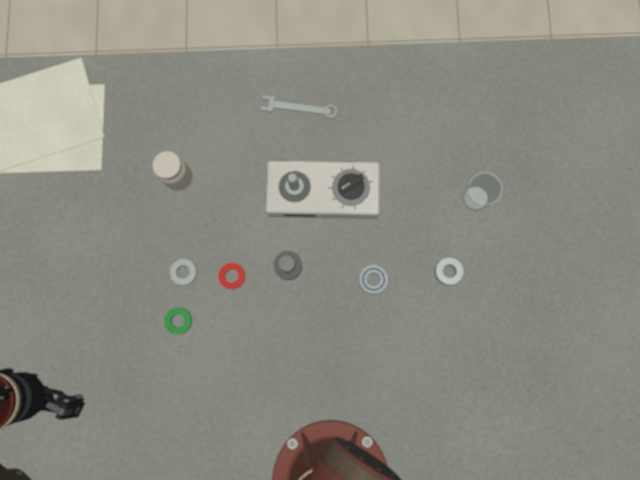

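View pics/side0.png

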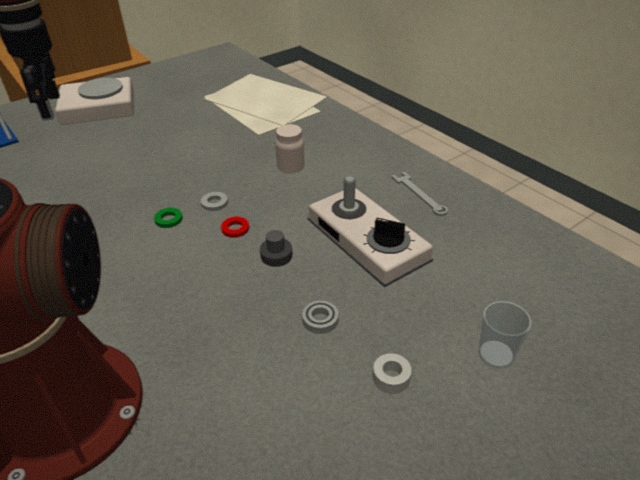

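The top view shows the drive at (323,188), with the shaft at (294,180) and the knob at (351,186). The washer is at (182,271), the cap at (287,265), the bearing at (373,279) and the spacer at (449,271). The red and green rings at (232,276) and (178,320) are decoys. The jar is at (168,167) and the beaker at (484,190). The side view confirms the spacer is the tall ring at (392,372) and the washer the thin one at (214,200).

```bash
cat > h.py <<'E'
from plant import robot
import numpy as np, cv2
from scipy.spatial.transform import Rotation as Ro
def px2w(c,uv,z):
    d=c["R"].T@np.array([(uv[0]-c["cx"])/c["fx"],(uv[1]-c["cy"])/c["fy"],1]); o=-c["R"].T@c["t"]
    return (o+d*(z-o[2])/d[2])[:2]
def w2px(c,X):
    p=c["R"]@np.array(X)+c["t"]; return np.array([c["fx"]*p[0]/p[2]+c["cx"],c["fy"]*p[1]/p[2]+c["cy"]])
def down(a):  # fingers close along world direction a (rad), tool z down
    y=np.array([np.cos(a),np.sin(a),0]); z=np.array([0,0,-1.]); x=np.cross(y,z)
    return Ro.from_matrix(np.c_[x,y,z]).as_quat()
def shot(n="wrist",save=None):
    c=robot.get_calibration(n); im=robot.grab_frame(n)
    if save: cv2.imwrite(f"pics/{save}.png",im[:,:,::-1])
    return c,im
E
python3 - <<'E'
from h import *
c=robot.get_calibration("top")
for n,uv,z in [("washer",(182,271),.012),("cap",(287,265),.03),("bearing",(373,279),.018),("spacer",(449,271),.026),("red",(232,276),.012),("green",(178,320),.012),("shoulder",(294,186),.058),("knob",(351,186),.06),("jar",(168,167),.1),("beaker",(484,190),.05)]:
    print(n,px2w(c,uv,z).round(3))
for ang in (np.pi/2,0):
    for p in [(.38,0,.4),(.5,0,.3)]: print(ang,p,robot.solve_ik(p,down(ang)))
robot.move_ptp((.36,0,.40),down(np.pi/2))
c,im=shot("wrist","w0"); print(c,-c["R"].T@c["t"],robot.sense()["t"],robot.sense()["tcp_pos"])
E
```

```text
washer [0.452 0.317]
cap [0.456 0.082]
bearing [ 0.421 -0.105]
spacer [ 0.433 -0.271]
red [0.438 0.206]
green [0.344 0.325]
shoulder [0.626 0.061]
knob [ 0.622 -0.063]
jar [0.666 0.327]
beaker [ 0.606 -0.354]
1.5707963267948966 (0.38, 0, 0.4) [-0.19303877 -0.03019715 -0.27827297  1.32272051  0.         -0.19303877]
1.5707963267948966 (0.5, 0, 0.3) [-0.14632157  0.24566931 -0.22526091  1.09986611  0.         -0.14632157]
0 (0.38, 0, 0.4) [-0.19303877 -0.03019715 -0.27827297  1.32272051  0.          1.37775755]
0 (0.5, 0, 0.3) [-0.14632157  0.24566931 -0.22526091  1.09986611  0.          1.42447476]
{'fx': 424.08725472894207, 'fy': 424.08725472894207, 'cx': 321.05645584826544, 'cy': 236.1123592033565, 'R': array([[-1.89838458e-03,  9.99998152e-01, -3.02222569e-04],
       [ 9.53083970e-01,  1.90080622e-03,  3.02700072e-01],
       [ 3.02700087e-01,  2.86597663e-04, -9.53085817e-01]]), 't': array([ 0.00064084, -0.41141762,  0.36341739])} [2.82110276e-01 3.70312038e-05 4.70904300e-01] 1.9833 [0.36010636 0.00046212 0.39988175]
```

View pics/w0.png

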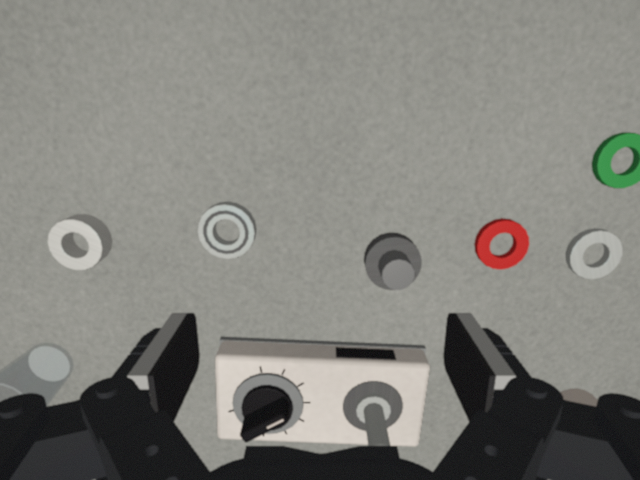

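The wrist view shows the spacer (76,243), bearing (227,230), cap (392,262), washer (595,254), knob (268,405) and shaft (373,408). Next I'll take precise measurements from the top and wrist frames and enlarge the knob.

```bash
cat > meas.py <<'E'
from h import *
def blob(im,c,xy,z,r,mask):
    """world centre/radius of the contour (outer) nearest xy in mask, at plane z"""
    cs,_=cv2.findContours(mask.astype(np.uint8),cv2.RETR_EXTERNAL,cv2.CHAIN_APPROX_NONE)
    best=None
    for k in cs:
        if len(k)<25: continue
        w=np.array([px2w(c,p[0],z) for p in k])
        (cx,cy),rad=cv2.minEnclosingCircle(w.astype(np.float32)*1000)
        e=cv2.fitEllipse((w*1000).astype(np.float32))
        d=np.hypot(e[0][0]/1000-xy[0],e[0][1]/1000-xy[1])
        if d<r and (best is None or len(k)>best[3]): best=(np.array(e[0]).round(1),np.round(e[1],1),round(rad,1),len(k))
    return best
E
python3 - <<'E'
from meas import *
fr={"top":(robot.get_calibration("top"),cv2.imread("pics/top0.png")[:,:,::-1]),"wrist":shot("wrist")}
crops=[]
for n,(c,im) in fr.items():
    g=im.astype(int); L=g.mean(2); sat=g.max(2)-g.min(2)
    bg=cv2.medianBlur(L.astype(np.uint8),101).astype(int)
    print(n,"bg",np.median(L))
    for o,xy,z in [("washer",(.452,.317),.012),("bearing",(.421,-.105),.018),("spacer",(.433,-.271),.026)]:
        print(o,[blob(im,c,xy,z,.02,L>np.median(L)+k) for k in (12,25)])
    m=((L>np.median(L)+45)).astype(np.uint8)
    cs,_=cv2.findContours(m,cv2.RETR_EXTERNAL,cv2.CHAIN_APPROX_NONE)
    k=max((k for k in cs if abs(px2w(c,k[:,0].mean(0),.05)-[.62,0]).max()<.06),key=len)
    w=np.array([px2w(c,p[0],.05) for p in k]); print("drive",cv2.minAreaRect((w*1000).astype(np.float32)))
    # cap disc: dark
    print("cap",blob(im,c,(.456,.082),.022,.03,L<np.median(L)-25))
    print("shoulder",blob(im,c,(.626,.061),.058,.02,L<120))
    print("capgrip px",w2px(c,(.456,.082,.022)))
    u,v=w2px(c,(.62,-.063,.08)).astype(int); s=40
    crops.append(cv2.resize(im[v-s:v+s,u-s:u+s],(390,390),interpolation=cv2.INTER_CUBIC)); print("crop origin",u-s,v-s)
cv2.imwrite("pics/knob.png",np.hstack(crops)[:,:,::-1]); print(robot.sense()["t"])
E
```

```text
top bg 132.66666666666666
washer [(array([451.4, 317.1]), array([56.8, 57.8]), 29.8, 73), (array([451.4, 316.8]), array([53.4, 54.4]), 28.3, 69)]
bearing [(array([ 421.8, -105.8]), array([60.8, 62.1]), 32.0, 80), (array([ 421.7, -105.7]), array([57.7, 59.3]), 30.4, 75)]
spacer [(array([ 433.9, -272.2]), array([59. , 59.7]), 30.7, 78), (array([ 433.8, -272. ]), array([56.5, 58. ]), 29.6, 74)]
drive ((624.3624267578125, -0.35577392578125), (241.3376922607422, 113.08712768554688), 87.02070617675781)
cap (array([456.1,  81.3]), array([58.4, 62.1]), 31.7, 80)
shoulder (array([626. ,  60.9]), array([59.3, 60.3]), 33.3, 174)
capgrip px [287.32088513 265.48282829]
crop origin 311 144
wrist bg 144.66666666666666
washer [(array([450.2, 316.9]), array([57.5, 57.9]), 29.6, 140), (array([449.8, 316.6]), array([55.6, 56.2]), 28.6, 136)]
bearing [(array([ 421.5, -106.8]), array([62. , 62.3]), 31.9, 156), (array([ 421.3, -106.7]), array([60.5, 60.7]), 31.0, 150)]
spacer [(array([ 434.3, -273.4]), array([58.7, 59.2]), 30.1, 147), (array([ 434.2, -273.1]), array([57.7, 58.1]), 29.6, 145)]
drive ((623.9674072265625, -0.8272171020507812), (244.5653839111328, 114.43431091308594), 87.12545776367188)
cap (array([452.7,  79.8]), array([60.7, 68.1]), 34.9, 203)
shoulder None
capgrip px [393.12544934 262.65674276]
crop origin 224 377
2.0333
```

View pics/knob.png

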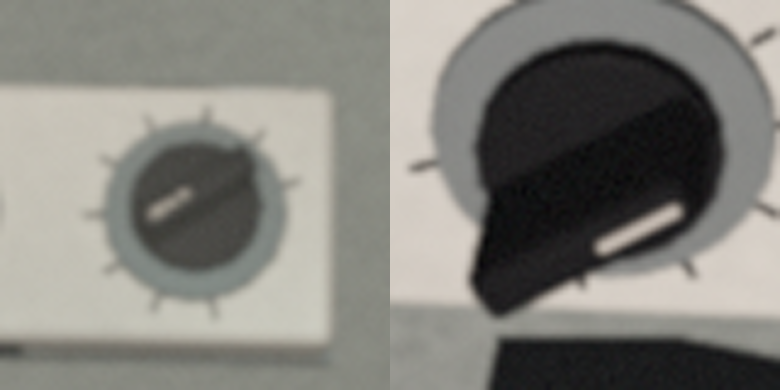

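```bash
python3 - <<'E'
from h import *
ct=robot.get_calibration("top"); cw=robot.get_calibration("wrist")
for c,a,b in [(ct,(341.4,188.1),(350.4,183.0)),(cw,(284.5,419.7),(266,427.7))]:
    A,B=px2w(c,a,.094),px2w(c,b,.094); d=B-A; ang=np.arctan2(d[1],d[0]); print(A,B,np.degrees(ang))
yaw=-.0515
k=np.array([.6210,-.0625]); a0=ang+np.pi/2
robot.command_gripper(.045)
robot.move_ptp((*k,.20),down(a0))
robot.move_l((*k,.141),velocity=.15)
print(robot.command_gripper(0.0)); s=robot.sense(); print(s["width"],s["grip_force"],s["force"],s["joint_positions"])
q=s["joint_positions"].copy(); turn=(yaw+np.pi/2+.04)-a0; print("turn",turn)
q[5]-=turn; robot.goto_joints(q)
s=robot.sense(); print(s["t"],s["width"],s["force"],s["ft_torque"],s["joint_positions"]-q,Ro.from_quat(s["tcp_rot"]).as_matrix()[:,1])
E
```

```text
[ 0.60863641 -0.04127153] [ 0.61914907 -0.06073778] -61.62892508292404
[ 0.61005924 -0.0387366 ] [ 0.62070677 -0.05912511] -62.425014397275184
False
0.01256504460849265 60.12750506401062 [-2.11265775  0.14808152  6.39840858] [-2.17373164e-01  6.00391070e-01 -1.07825844e-01  8.60511043e-01
 -1.35744017e-04  8.72169706e-01]
turn 1.0780220368373155
5.7083 0.013065117061351616 [ 3.0369777   2.29440714 -5.6195735 ] [ 0.50577915 -0.64031426 -1.06797152] [ 7.33924063e-05 -9.29706012e-05  3.05521830e-04 -2.27165363e-04
  6.18827081e-04  2.40301123e-03] [ 1.38494557e-02  9.99904089e-01 -7.12063089e-05]
```

```bash
python3 - <<'E'
from h import *
robot.command_gripper(.045)
p=robot.sense()["tcp_pos"]; robot.move_l((p[0],p[1],.19),velocity=.25)
robot.command_gripper(.08)
robot.move_ptp((.46,-.03,.30),down(np.radians(87)))
c,im=shot("wrist","w1"); np.savez("w1.npz",im=im,**c)
cr=im[200:480,180:480]; cv2.imwrite("pics/w1c.png",cv2.resize(cr,None,fx=2,fy=2)[:,:,::-1])
print(robot.sense()["t"],w2px(c,(.6273,.0613,.124)),w2px(c,(.6273,.0613,.058)))
E
```

```text
7.7583 [459.16015189 447.3544385 ] [435.7781893  388.58334103]
```

View pics/w1c.png

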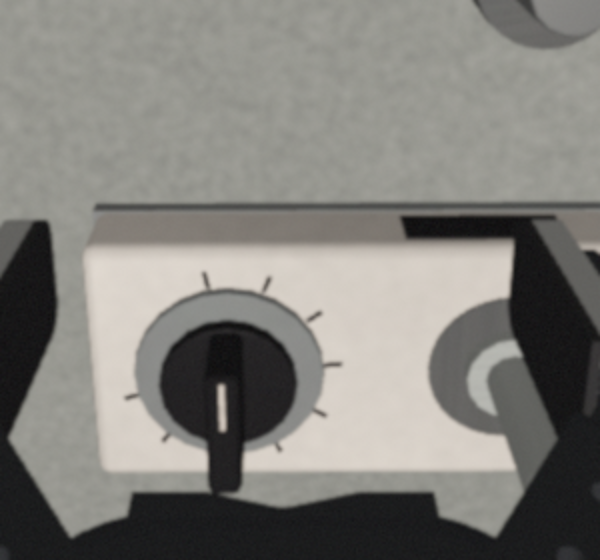

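The knob is off: the bar lies along the drive's x axis with the mark at the −x end. Next is the bearing.

```bash
cat > pp.py <<'E'
from meas import *
A=np.radians(87); SEAT=np.array([.6268,.0611])
def pick(xy,zt,w=.08):
    robot.command_gripper(w)
    robot.move_ptp((*xy,zt+.065),down(A)); robot.move_l((*xy,zt),velocity=.15)
    robot.command_gripper(0.0); s=robot.sense(); print("grip",s["width"],s["grip_force"],s["force"].round(1))
    robot.move_l((*xy,.16+zt-.03),velocity=.3)
    print("lifted",robot.sense()["width"],robot.sense()["t"])
def place(zt,base,dxy=(0,0)):
    """zt: TCP height over the part's underside; base: height over bench where it is to sit"""
    xy=SEAT+dxy
    robot.move_ptp((*xy,.124+zt+.012),down(A))
    ok=True
    for z in [.116,.105]+list(np.arange(.09,base+.004,-.02))+[base+.004,base+.0005]:
        if z>.124 or z<base: continue
        robot.move_l((*xy,z+zt),velocity=.08)
        s=robot.sense(); f=s["force"]; print(round(z,4),f.round(1),(s["tcp_pos"]-[*xy,z+zt]).round(4))
        if abs(f).max()>18 and z>base+.003: print("STOP"); return False
    print("w",s["width"]); return True
def release(w=.08,up=.26):
    robot.command_gripper(w); p=robot.sense()["tcp_pos"]; robot.move_l((p[0],p[1],up),velocity=.3); print("t",robot.sense()["t"])
E
python3 - <<'E'
from pp import *
pick((.4215,-.1063),.074)
print(place(.074,.058))
print(robot.sense()["t"])
E
```

```text
grip 0.06188235771432239 59.73055802285671 [-3.1  3.6 22.4]
lifted 0.06127717406412972 10.2417
0.116 [ 0.4 -1.3 -1.9] [-0.0004 -0.0007 -0.0002]
0.105 [ 0.1 -0.8 -1.5] [-0.0003 -0.0001 -0.0003]
0.09 [ 0.8 -0.1 -1. ] [-0.0003  0.     -0.0004]
0.07 [ 0.4 -0.1 -1.5] [-0.0003 -0.     -0.0003]
0.062 [-1.  -0.2 -1.1] [-0.0003  0.     -0.0003]
0.0585 [-4.9 -0.4 13.9] [0.0003 0.     0.0018]
w 0.06147439737912422
True
13.1917
```

```bash
python3 - <<'E'
from pp import *
release()
pick((.4341,-.2727),.078)
c,im=shot("top"); L=im.mean(2)
cr=im[140:230,250:390]; side=robot.grab_frame("side"); s2=side[150:300,280:450]
cv2.imwrite("pics/chk1.png",np.hstack([cv2.resize(cr,(466,300)),cv2.resize(s2,(334,295))[:300] if 0 else cv2.resize(s2,(334,300))])[:,:,::-1])
print(w2px(c,(*SEAT,.076)), robot.sense()["t"])
E
```

```text
t 14.0917
grip 0.057226470796775196 62.47507190331817 [-1.9  2.2 11.7]
lifted 0.056969693680841274 17.325
[293.59188831 183.57090164] 17.425
```

View pics/chk1.png

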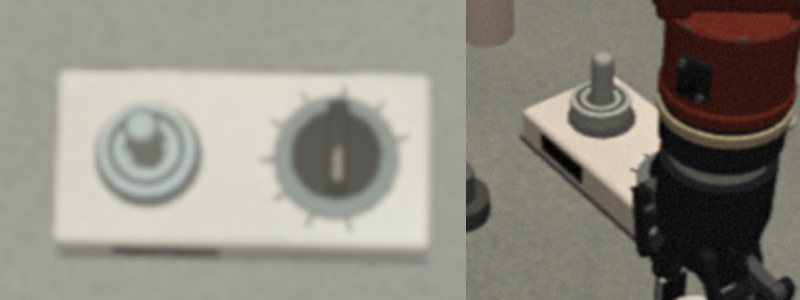

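The bearing sits flat on the shoulder, and the knob is still off. Placing the spacer, then picking the washer.

```bash
python3 - <<'E'
from pp import *
if place(.078,.076):
    release(up=.28)
    pick((.4507,.3169),.070)
    c,im=shot("top"); cr=im[140:230,250:390]; s2=robot.grab_frame("side")[150:300,280:450]
    cv2.imwrite("pics/chk2.png",np.hstack([cv2.resize(cr,(466,300)),cv2.resize(s2,(334,300))])[:,:,::-1])
print(robot.sense()["t"])
E
```

```text
0.116 [ 0.6 -0.3 -0.9] [-0.0003 -0.0006 -0.0004]
0.105 [ 0.1 -0.7 -0.6] [-0.0004 -0.     -0.0003]
0.09 [ 0.4  0.5 -1.2] [-0.0004  0.     -0.0004]
0.08 [-0.1  0.6 -1.1] [-0.0003  0.     -0.0003]
0.0765 [-2.  -0.2  7.1] [0.0005 0.     0.0013]
w 0.05689818705308396
t 21.325
grip 0.057096800769108245 60.73117811232805 [-2.  -1.5 13.1]
lifted 0.057521365779563856 24.3583
24.4583
```

```bash
python3 - <<'E'
from pp import *
if place(.070,.102):
    release(up=.28)
    robot.move_ptp((.535,.08,.25),down(A))
    c,im=shot("wrist"); np.savez("w2.npz",im=im,**c); L=im.mean(2); m=np.median(L)
    for k in (15,25,40): print(blob(im,c,(.456,.082),.022,.03,L<m-k))
    u,v=w2px(c,(.456,.082,.022)).astype(int); u0,v0=max(u-80,0),max(v-80,0); print(u0,v0,m)
    w=cv2.resize(im[v0:v0+160,u0:u0+160],(300,300))
    t=cv2.resize(robot.grab_frame("side")[150:300,260:430],(340,300))
    cv2.imwrite("pics/chk3.png",np.hstack([w,t])[:,:,::-1])
print(robot.sense()["t"])
E
```

```text
0.116 [ 0.9  0.7 -0.7] [-0.0005  0.0007 -0.0004]
0.105 [-0.5  0.6 -0. ] [-0.0002  0.0001 -0.0001]
0.106 [-0.6  0.7 -1.1] [ 0.     -0.0001  0.0003]
0.1025 [-4.2  0.2 13.5] [ 0.0005 -0.      0.0016]
w 0.057167935596243585
t 27.6917
(array([456.9,  81.5]), array([63.3, 63.4]), 32.1, 275)
(array([456.8,  81.4]), array([62.7, 62.8]), 31.8, 272)
(array([445.3,  85.2]), array([15.7, 42.1]), 22.2, 174)
238 22 143.33333333333334
28.2667
```

View pics/chk3.png

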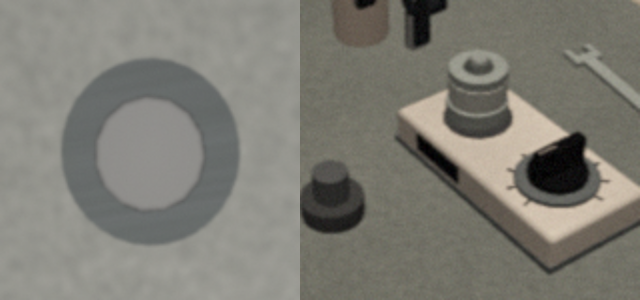

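The spacer and washer are flat on the stack. The cap is centred at (456.8, 81.4) mm. Placing the cap.

```bash
python3 - <<'E'
from pp import *
pick((.4568,.0814),.098,.06)
zt=.098; ok=True
robot.move_ptp((*SEAT,.138+zt),down(A))
for z in (.121,.1175,.1148):
    robot.move_l((*SEAT,z+zt),velocity=.08); s=robot.sense(); print(z,s["force"].round(1),(s["tcp_pos"]-[*SEAT,z+zt]).round(4))
    if z>.117 and abs(s["force"]).max()>18: ok=False; print("STOP"); break
if ok:
    release(.06,.30)
    robot.move_ptp((.40,.15,.32),down(A))
    t=cv2.resize(robot.grab_frame("side")[130:300,260:450],(440,394))
    w=cv2.resize(robot.grab_frame("top")[140:230,250:340],(360,394))
    cv2.imwrite("pics/chk4.png",np.hstack([w,t])[:,:,::-1])
print(robot.sense()["t"],robot.sense()["width"])
E
```

```text
grip 0.03459046430267851 58.956915736198425 [-1.4 -0.2  8.1]
lifted 0.03431500626849779 30.65
0.121 [-0.4  0.1 -0.3] [-0.0009  0.0002 -0.0002]
0.1175 [-1.  -0.4 -0.8] [-0.0001  0.0001  0.0001]
0.1148 [-0.1  0.3  3.7] [0.0004 0.     0.0006]
t 33.0417
34.1083 0.059908512583480435
```

View pics/chk4.png

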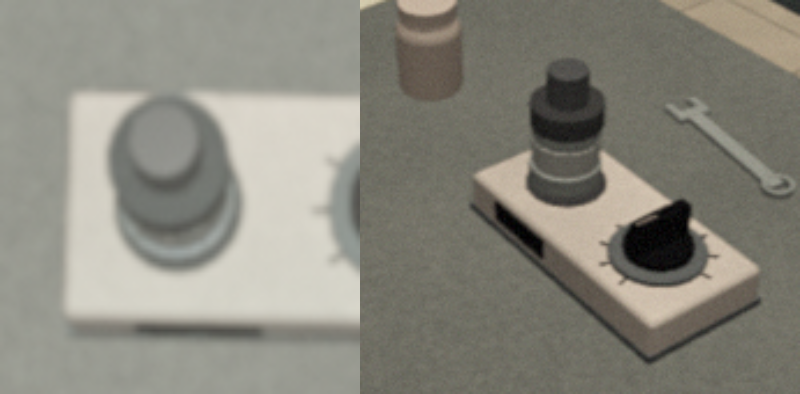

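The cap sits flat and upright on the washer, at (170,150) in the top crop. The knob is off, and the arm is clear. Handing in.

```bash
python3 -c "
from plant import robot
print(robot.close_job())"
```

```text
the job is handed in; nothing more can be done
None
```

The job is handed in at about 34 s of the 72 s allowed: the knob is at the off stop, and the bearing, spacer, washer and cap are stacked on the shaft in that order, looking seated flat in the last pictures, with the gripper released and clear; the arm never went near the jar or the beaker.

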